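# Load slide mailers into the microscope's feed chute

### The arm

A 6-joint arm with a two-finger parallel gripper is mounted at the origin on the work surface. World frame = base frame: x ahead of the robot, y to its left, z up, the work surface at z = 0. Lengths are in mm, angles in rad, forces in N, time in s.
With the tool pointing down it reaches from about 275 to 850 mm from the base axis. Payload 19 kg.
Tool frame: the origin (TCP) lies midway between the tips of the shut fingers; the grasp point (between the pads) lies 19 mm behind it; z points along the fingers, y is the line along which they close (so a half turn about z gives the same grasp; the last joint's range is limited). The gripper opens to 85 mm and grips with 20 to 120 N. Pads are 22 mm wide; open, the fingers measure 114 mm over their backs; the gripper's body (76 mm by 85 mm) begins 54 mm behind the grasp point. The pads swing forward as they close: fully open they stand 13 mm farther back than shut.
Start: joints at [1.005, 0.15, 1.437, -0, 1.554, -0.134], TCP at [240.641, 522.19, 231.267] pointing down, gripper open.
Joint ranges: [-2.8, 2.8], [-0.68, 2.1], [0.12, 2.68], [-1.39, 4.53], [0.16, 2.79], [-2.81, 2.81]. Speed limits (rad/s): [1.89, 1.89, 2.22, 3.01, 3.01, 3.01].

### API

Orientations are given as a 3x3 rotation matrix whose columns are the frame's x, y, z axes.
In Python, from plant import * gives the robot as it stands.
- The arm moves only by the shell command python3 -m jog 'ROWS' [FORCE]. ROWS is a JSON object of lists of equal length, an entry for each row: "xyz": the shift along the world's x, y, z each as a share of 0.2 m, from -1 to 1, a list of three; "delta_rot": the turn, a rotation vector about the world's x, y, z each as a share of 180 degrees, from -1 to 1, a list of three; "hand": the closure in counts, from 0 (fully open) to 255 (shut). In form: {"xyz": [[x, y, z], ...], "delta_rot": [[ax, ay, az], ...], "hand": [hand, ...]}. A call has 1 to 20 rows; each row is the pose to reach, as a shift and turn from the pose commanded when the call began, turning the shorter way round; what a row does not reach only later rows make up. A row lasts 1/12 s, in which the tool goes at most 41.7 mm and 7.16 degrees, less where a joint would pass 70% of its speed; a pose out of reach is approached as far as the arm can. A call with a number of a shift or a turn outside -1 to 1 is refused whole. A call with a gripper value outside its range is refused whole. The fingers move at their own pace and stop on an object; FORCE is the grip in N (left out, the last holds). Time passes only in rows, so rows that repeat a pose let the fingers close. It gives the time, the measured TCP pose, the force, the opening and the grip force at its end, in the units of the state.
- get_obs(): the state, without advancing time (a new reading comes with each control period).
- capture(name): name is "side" or "top"; returns the picture (420x560x3 uint8, blue, green, red); there is no depth.
- get_calibration(name): a dict with "intrinsics" (3x3 intrinsics, pixels), "dist" ([k1, k2, p1, p2, k3] as OpenCV has them; the pictures are not rectified), "world_to_cam" (4x4, takes a point from world to camera coordinates). Camera axes: x right, y down, z forward; pixel columns grow to the right and rows downward; lengths in mm; the calibration is good to about 2 mm. A picture is of the moment at which its call begins. get_calibration takes no time and is no camera call.
- hand_in(): hands the job in; it is judged then, once.
The state is a dict: "time_s": time; "q": joint angles; "dq": joint speeds; "effort": joint torques, N m; "position": TCP position; "tcp_rot": TCP orientation; "ft_force": force on the tool from outside, world axes, zero at the start; "torque": the same for the moment, N m; "finger_gap": opening from 0.0 (shut) to 1.0 (fully open); "grip_force": force on a finger pad.
Only numpy, scipy, OpenCV 4.12 (cv2) and the standard library are available. Lean on these libraries where they do the work, as an engineer would, in place of code of your own. Each camera call takes 0.05 s, during which the arm holds its last target. There are 200 camera calls.

### The job

Load the two blue-capped slide mailers into the sloping gravity chute: both lying label up with the blue cap end leading downhill, queued one behind the other at the bottom of the chute, the first against the end stop. Leave the yellow-capped mailer where it is.

Things in the scene. Friction and masses are not known exactly. Their poses are not given: they have to be found in the camera images.
- blue_a_center (a point): One of the two blue-capped mailers to load: slide mailer, a closed flat plastic box 80 (x) by 32 (y) by 20 mm (z), 50 g, white, a blue cap over 22 mm of one end, a paper label on its upper face. Starts flat on the table, label up. This point is its centre, 10 mm above its underside; +x points to the capped end, +z out of the label
- blue_b_center (a point): The other blue-capped mailer to load, the same as the first: slide mailer, a closed flat plastic box 80 (x) by 32 (y) by 20 mm (z), 50 g, white, a blue cap over 22 mm of one end, a paper label on its upper face. Starts flat on the table, label up. This point is its centre, 10 mm above its underside; +x points to the capped end, +z out of the label
- yellow_center (a point): The yellow-capped mailer that stays where it is: slide mailer, a closed flat plastic box 80 (x) by 32 (y) by 20 mm (z), 50 g, white, a yellow cap over 22 mm of one end, a paper label on its upper face. Starts flat on the table, label up. This point is its centre, 10 mm above its underside; +x points to the capped end, +z out of the label
- chute: Fixed polished steel chute with green walls on a grey foot. Origin on the table under the entry point; +x level in the downhill direction, z up, y = 0 the centre line. Floor slopes down 22 deg (0.384 rad) to +x. Walls 14 mm high: from 30 to 80 mm down the slope a funnel 104 to 40 mm wide, then a 40 mm wide channel to the stop at 250 mm. Queued mailers' centres: (198, 0, 46), (124, 0, 76) mm
- chute_entry (a point): Entry point, on the chute's sloping loading floor, 115 mm above the table; axes as the chute's (not tilted). The floor is 120 mm wide here, without walls from 60 mm uphill to 30 mm downhill of it. A mailer let go centred here, long side downhill, on the slope or up to 10 mm above it, slides by itself to the stop or the queue in about 1 s
There are look-alikes about, which are no part of the job. What is shaped like the part that bears blue_a_center but purple or red is not meant.

How it is judged (in metres and radians):
At the end, for the whole second after the job is handed in: Both blue-capped mailers rest in the channel, released: one against the end stop, the other right behind it, either order (each centre within 15 mm along, 12 mm across and 12 mm in height of its place), label face up (within 10 degrees of the slope), cap end pointing downhill (y of blue_a_center in the frame of chute between -0.012 and 0.012 m and angle between each of blue_a_center, blue_b_center's own x axis and vertical above 1.8 rad and angle between each of blue_a_center, blue_b_center's own z axis and vertical below 0.56 rad and y of blue_b_center in the frame of chute between -0.012 and 0.012 m and linear speed of each of blue_a, blue_b below 0.03 m/s and ((x of blue_a_center in the frame of chute between 0.1835 and 0.2135 m and z of blue_a_center in the frame of chute between 0.0336 and 0.0576 m and x of blue_b_center in the frame of chute between 0.1093 and 0.1393 m and z of blue_b_center in the frame of chute between 0.0636 and 0.0876 m) or (x of blue_b_center in the frame of chute between 0.1835 and 0.2135 m and z of blue_b_center in the frame of chute between 0.0336 and 0.0576 m and x of blue_a_center in the frame of chute between 0.1093 and 0.1393 m and z of blue_a_center in the frame of chute between 0.0636 and 0.0876 m))); the robot touches nothing.
It fails at once if the yellow-capped mailer is moved more than 20 mm (distance of yellow_center from where it was at the start of the episode above 0.02 m).
It also fails if it takes over 54 s, if anything falls off the work surface, if the arm or the gripper's body presses on something with over 40 N, if the wrist force passes 120 N, or if a joint passes its speed limit or range.

## Working session

There is one attempt and no reset: what is moved stays moved. The work goes in short steps, Python scripts to look and compute and a shell command to move; the robot and the scene stay as the last step left them, time stands still between calls to the robot, and variables do not carry over. Pictures are saved under pics/ and viewed, at most 10 in all, crops included, and the job is handed in when it is done.

```bash
mkdir -p pics; ls; python3 - <<'E'
from plant import *
import cv2,numpy as np
a=capture("top");b=capture("side")
cv2.imwrite("pics/top0.png",a);cv2.imwrite("pics/side0.png",b)
for n in("top","side"):
    print(n,get_calibration(n))
E
```

```text
pics
top {'intrinsics': array([[493.98501057,   0.        , 282.21370053],
       [  0.        , 493.98501057, 205.70374118],
       [  0.        ,   0.        ,   1.        ]]), 'dist': array([-0.14766833,  0.        ,  0.        ,  0.        ,  0.        ]), 'world_to_cam': array([[ 2.38962430e-02, -9.99637214e-01, -1.24261523e-02,
        -1.58057957e+02],
       [-9.86409675e-01, -2.15552791e-02, -1.62884385e-01,
         5.22612480e+02],
       [ 1.62557444e-01,  1.61496016e-02, -9.86566910e-01,
         1.25321931e+03],
       [ 0.00000000e+00,  0.00000000e+00,  0.00000000e+00,
         1.00000000e+00]])}
side {'intrinsics': array([[433.96656436,   0.        , 272.79010263],
       [  0.        , 433.96656436, 202.26409044],
       [  0.        ,   0.        ,   1.        ]]), 'dist': array([-0.12342484,  0.        ,  0.        ,  0.        ,  0.        ]), 'world_to_cam': array([[ 9.84046684e-01, -1.77506978e-01, -1.19748658e-02,
        -5.29489434e+02],
       [-1.44868150e-01, -7.60397116e-01, -6.33095132e-01,
         1.02605608e+01],
       [ 1.03273150e-01,  6.24729941e-01, -7.73981367e-01,
         1.19630954e+03],
       [ 0.00000000e+00,  0.00000000e+00,  0.00000000e+00,
         1.00000000e+00]])}
```

View pics/top0.png

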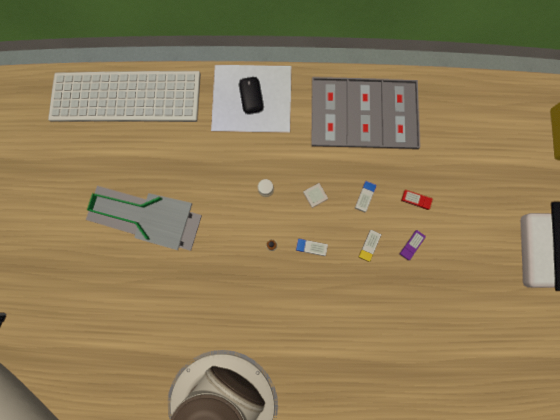

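View pics/side0.png

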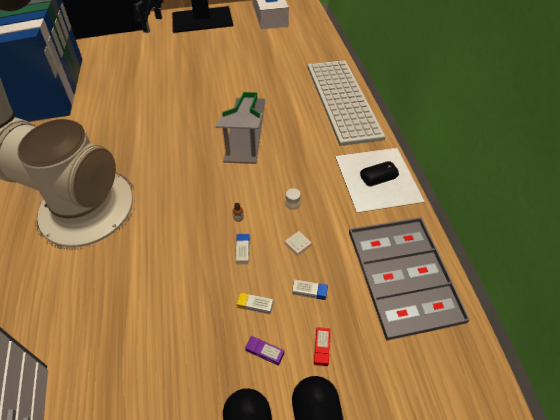

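Candidates in the top view: blue-capped at (366,196) and (312,247), which are the ones to load. Yellow-capped at (370,246) stays. Look-alikes are purple (413,245), red (417,199), the slides with red squares in the tray (~(365,113)), the white square (316,195), and the round white cap (265,187). The chute is at (145,217), with downhill to the left (+y).

```bash
cat >h.py <<'E'
from plant import *
import cv2,numpy as np
def ray(n,p,z):
    c=get_calibration(n);M=c["world_to_cam"]
    u=cv2.undistortPoints(np.array(p,float).reshape(-1,1,2),c["intrinsics"],c["dist"]).reshape(-1,2)
    d=np.c_[u,np.ones(len(u))]@M[:3,:3];o=-M[:3,:3].T@M[:3,3]
    return o+d*((z-o[2])/d[:,2])[:,None]
def proj(n,P):
    c=get_calibration(n);M=c["world_to_cam"]
    return cv2.projectPoints(np.array(P,float),cv2.Rodrigues(M[:3,:3])[0],M[:3,3],c["intrinsics"],c["dist"])[0].reshape(-1,2)
def mailers(n,im):
    h=cv2.cvtColor(im,cv2.COLOR_BGR2HSV);H,S,V=cv2.split(h)
    masks={"blue":(H>100)&(H<122)&(S>140)&(V>60),"yellow":(H>20)&(H<33)&(S>190)&(V>100)}
    white=((S<60)&(V>120))
    out=[]
    for k,m in masks.items():
        N,L,st,ce=cv2.connectedComponentsWithStats(m.astype(np.uint8))
        for i in range(1,N):
            if not 25<st[i,4]<400: continue
            x,y=ce[i]
            w=np.zeros(white.shape,np.uint8);cv2.circle(w,(int(x),int(y)),36,1,-1)
            mm=((white|(L==i))&(w>0)).astype(np.uint8)
            mm=cv2.morphologyEx(mm,cv2.MORPH_CLOSE,np.ones((3,3)))
            n2,L2,s2,c2=cv2.connectedComponentsWithStats(mm)
            j=np.bincount(L2[L==i]).argmax()
            if j==0: continue
            r=cv2.minAreaRect(cv2.findContours((L2==j).astype(np.uint8),0,1)[0][0])
            P=ray(n,cv2.boxPoints(r),20)
            e=[P[1]-P[0],P[2]-P[1]];l=[np.linalg.norm(v) for v in e]
            a=e[int(l[1]>l[0])];cap=ray(n,[ce[i]],20)[0];c=P.mean(0)
            if a@(cap-c)<0:a=-a
            out.append((n,k,ce[i].round(),"xy",c[:2].round(1),"yaw deg",np.degrees(np.arctan2(a[1],a[0])).round(1),"size",np.round(l,0)))
    return out
E
python3 - <<'E'
from h import *
a=cv2.imread("pics/top0.png");b=cv2.imread("pics/side0.png")
for n,im in(("top",a),("side",b)):
    for m in mailers(n,im):print(*m)
R=lambda im,f:cv2.resize(im,None,fx=f,fy=f,interpolation=cv2.INTER_CUBIC)
o=np.zeros((600,800,3),np.uint8)
t=R(a[180:255,80:210],4);o[:300,:520]=t
s=R(b[85:170,210:275],4);o[:340,530:790]=s
m=R(a[175:265,290:440],2.8);o[345:597,:420]=m
cv2.imwrite("pics/crop.png",o)
E
```

```text
top blue [369. 186.] xy [ 561.1 -368.4] yaw deg -21.5 size [80. 32.]
top blue [301. 245.] xy [ 421.5 -224.9] yaw deg 78.6 size [32. 80.]
top yellow [556. 127.] xy [ 770.1 -925.4] yaw deg -6.0 size [ 26. 162.]
top yellow [365. 255.] xy [ 429.4 -379. ] yaw deg 156.9 size [79. 32.]
side blue [23. 17.] xy [-435.2 1194.8] yaw deg 179.4 size [248. 183.]
side blue [19. 35.] xy [-420.9 1104. ] yaw deg -179.6 size [226. 182.]
side blue [243. 237.] xy [ 419.1 -227.5] yaw deg 81.8 size [31. 75.]
side blue [322. 291.] xy [ 557.5 -374.7] yaw deg -21.6 size [39. 79.]
side yellow [242. 300.] xy [ 425.7 -385.2] yaw deg 157.1 size [38. 81.]
```

View pics/crop.png

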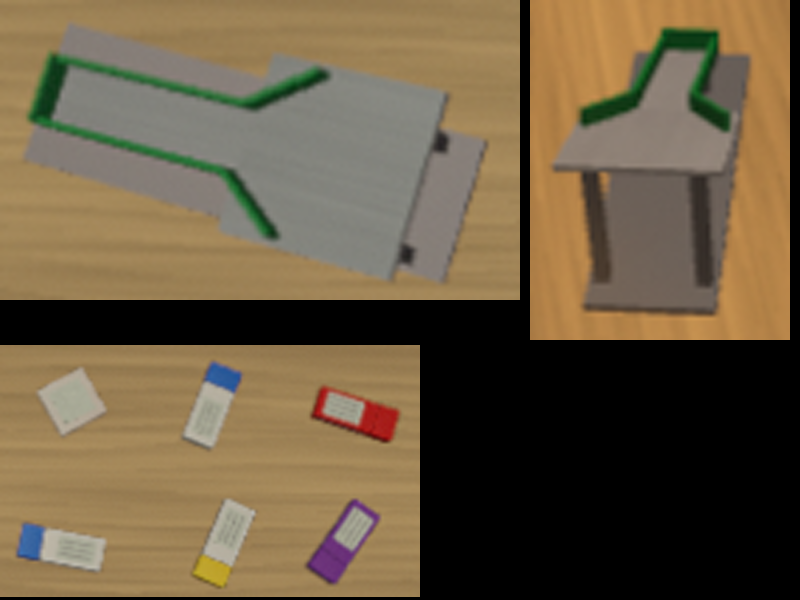

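The crop confirms the choice: two white mailers with blue caps at top (369,186) and (301,245), and the yellow one at (365,255). The chute's wall and floor corners are clear in both views. Next I'll fit its pose and work out the moves.

```bash
cat >>h.py <<'E'
S=np.radians(22)
def chute_pt(p,s,y,n):
    c,d=np.cos(p[2]),np.sin(p[2]);x=s*np.cos(S)+n*np.sin(S);z=115-s*np.sin(S)+n*np.cos(S)
    return [p[0]+c*x-d*y,p[1]+d*x+c*y,z]
E
python3 - <<'E'
from h import *
from scipy.optimize import least_squares
F=[(-60,60,0),(-60,-60,0),(30,52,14),(30,-52,14),(80,20,14),(80,-20,14)]
T=[(392,281),(447,93),(273,237),(326,70),(231,172),(250,103)]
Sd=[(555,168),(727,173),(583,110),(729,116),(637,93),(692,95)]
T=(np.array(T)+.5)/4-.5+[80,180];Sd=(np.array(Sd)-[530,0]+.5)/4-.5+[210,85]
f=lambda p:np.r_[(proj("top",[chute_pt(p,*k) for k in F])-T),(proj("side",[chute_pt(p,*k) for k in F])-Sd)].ravel()
r=least_squares(f,[480,60,1.3],loss="soft_l1",x_scale=[100,100,1])
print(r.x,np.degrees(r.x[2]));print(r.fun.reshape(-1,2).round(1))
o=get_obs();print(o["tcp_rot"].round(4),o["position"],o["finger_gap"],o["time_s"],o["q"])
E
```

```text
[468.24184153 138.43113064   1.32426463] 75.87477430589175
[[ 1.3  0.1]
 [ 2.  -0.1]
 [ 0.2 -1.1]
 [-0.5  0.8]
 [-0.4 -1.1]
 [-0.4  1.1]
 [-0.4 -0.2]
 [-0.2 -0. ]
 [ 0.7 -0.1]
 [-0.5 -0.5]
 [ 0.5 -0.3]
 [-0.2 -0.5]]
[[-9.082e-01  4.185e-01 -6.000e-04]
 [ 4.185e-01  9.082e-01 -9.000e-04]
 [ 2.000e-04 -1.100e-03 -1.000e+00]] [240.5391718  522.02475168 230.74500587] 1.0002903434292132 0.1 [ 1.00498861e+00  1.50939884e-01  1.43794410e+00  1.17310788e-05
  1.55382094e+00 -1.34058097e-01]
```

```bash
for i in 1 2 3; do python3 -m jog '{"xyz":[[0.226,-0.934,0],[0.226,-0.934,0],[0.226,-0.934,0],[0.226,-0.934,0],[0.226,-0.934,0],[0.226,-0.934,0],[0.226,-0.934,0]],"delta_rot":[[0,0,-0.1065],[0,0,-0.1065],[0,0,-0.1065],[0,0,-0.1065],[0,0,-0.1065],[0,0,-0.1065],[0,0,-0.1065]],"hand":[0,0,0,0,0,0,0]}' 60; done
python3 -m jog '{"xyz":[[0.226,-0.934,-0.6],[0.226,-0.934,-0.6],[0.226,-0.934,-0.6],[0.226,-0.934,-0.6],[0.226,-0.934,-0.6],[0.226,-0.934,-0.6],[0.226,-0.934,-0.6],[0.226,-0.934,-0.6]],"delta_rot":[[0,0,-0.1065],[0,0,-0.1065],[0,0,-0.1065],[0,0,-0.1065],[0,0,-0.1065],[0,0,-0.1065],[0,0,-0.1065],[0,0,-0.1065]],"hand":[0,0,0,0,0,0,0,0]}'
python3 -c "
from h import *
o=get_obs();print(o['position'],o['tcp_rot'].round(3),o['q'])
a=capture('top');cv2.imwrite('pics/t1.png',a)
for m in mailers('top',a):print(*m)"
```

```text
time_s: 0.68
position: [286.2, 334.6, 231.5]
tcp_rot: [[-0.719, 0.695, 0.0], [0.695, 0.719, 0.0], [0.0, 0.001, -1.0]]
ft_force: [-0.2, 1.2, -0.4]
finger_gap: 0.999
grip_force: 0.0
time_s: 1.27
position: [331.5, 148.3, 231.3]
tcp_rot: [[-0.451, 0.893, -0.0], [0.893, 0.451, 0.0], [0.0, -0.0, -1.0]]
ft_force: [0.3, 0.9, 0.3]
finger_gap: 1.0
grip_force: 0.0
time_s: 1.85
position: [376.9, -38.2, 230.9]
tcp_rot: [[-0.133, 0.991, -0.001], [0.991, 0.133, 0.001], [0.001, -0.001, -1.0]]
ft_force: [-1.0, 0.1, 0.0]
finger_gap: 0.999
grip_force: 0.0
time_s: 2.52
position: [422.2, -223.4, 110.5]
tcp_rot: [[0.197, 0.98, -0.002], [0.98, -0.197, 0.002], [0.001, -0.002, -1.0]]
ft_force: [-0.6, 0.2, 0.8]
finger_gap: 0.998
grip_force: 0.0
[ 422.17077808 -223.38922786  110.47442357] [[ 0.197  0.98  -0.002]
 [ 0.98  -0.197  0.002]
 [ 0.001 -0.002 -1.   ]] [-6.48461160e-01  2.37892928e-02  1.82551501e+00  4.19505579e-04
  1.29455739e+00 -4.50499954e-01]
top blue [369. 186.] xy [ 561.1 -368.4] yaw deg -21.5 size [80. 32.]
top yellow [556. 127.] xy [ 771.6 -925.5] yaw deg -6.0 size [ 26. 159.]
top yellow [365. 256.] xy [ 430.2 -334.3] yaw deg -63.0 size [157. 111.]
```

```bash
python3 -m jog '{"xyz":[[0,0,-0.2],[0,0,-0.4],[0,0,-0.5],[0,0,-0.535],[0,0,-0.535],[0,0,-0.535],[0,0,-0.535],[0,0,-0.535],[0,0,-0.535],[0,0,-0.535],[0,0,-0.535],[0,0,-0.535],[0,0,-0.535]],"delta_rot":[[0,0,0],[0,0,0],[0,0,0],[0,0,0],[0,0,0],[0,0,0],[0,0,0],[0,0,0],[0,0,0],[0,0,0],[0,0,0],[0,0,0],[0,0,0]],"hand":[0,0,0,0,0,255,255,255,255,255,255,255,255]}' 40
python3 -c "
from h import *
b=capture('side');cv2.imwrite('pics/s1.png',cv2.resize(b[150:350,180:400],None,fx=3,fy=3))"
```

```text
time_s: 3.65
position: [422.0, -225.4, 5.4]
tcp_rot: [[0.198, 0.98, 0.001], [0.98, -0.198, -0.001], [-0.001, 0.001, -1.0]]
ft_force: [-1.3, 2.9, 11.2]
finger_gap: 0.365
grip_force: 39.6
```

View pics/s1.png

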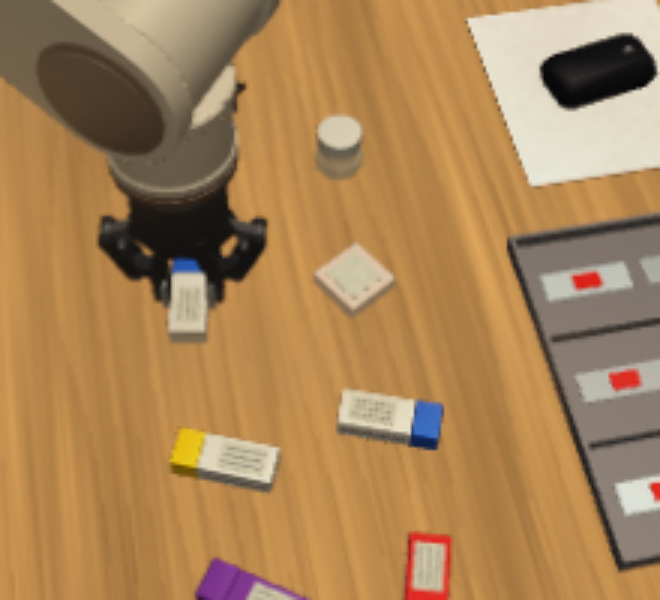

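The mailer is gripped square, with the blue cap at the far (+y) end, and its neighbours are untouched. Next: lift, carry over the chute and tilt.

```bash
python3 -m jog '{"xyz":[[0,0,0.05],[0,0,0.2],[0,0,0.4],[0,0,0.6],[0,0,0.8],[0,0,0.98],[0,0,0.98],[0,0,0.98]],"delta_rot":[[0,0,0],[0,0,0],[0,0,0],[0,0,0],[0,0,0],[0,0,0],[0,0,0],[0,0,0]],"hand":[255,255,255,255,255,255,255,255]}'
python3 -m jog '{"xyz":[[0.02,0.15,0],[0.04,0.3,0],[0.06,0.45,0],[0.08,0.6,0],[0.1,0.75,0],[0.118,0.92,0],[0.118,0.92,0]],"delta_rot":[[-0.02,0.005,-0.0025],[-0.04,0.01,-0.005],[-0.06,0.015,-0.0075],[-0.08,0.02,-0.01],[-0.1,0.025,-0.0125],[-0.1186,0.0298,-0.015],[-0.1186,0.0298,-0.015]],"hand":[255,255,255,255,255,255,255]}'
python3 -m jog '{"xyz":[[0.02,0.15,0],[0.04,0.3,0],[0.06,0.45,0],[0.08,0.6,0],[0.1,0.75,0],[0.118,0.92,0],[0.118,0.92,0],[0.118,0.92,0],[0.118,0.92,0]],"delta_rot":[[0,0,0],[0,0,0],[0,0,0],[0,0,0],[0,0,0],[0,0,0],[0,0,0],[0,0,0],[0,0,0]],"hand":[255,255,255,255,255,255,255,255,255]}'
python3 -c "
from h import *
o=get_obs();p=[468.2,138.4,1.3243];R=np.array([[np.cos(p[2]),-np.sin(p[2]),0],[np.sin(p[2]),np.cos(p[2]),0],[0,0,1]])
print((R.T@o['tcp_rot']).round(3));t=np.array(chute_pt(p,0,0,12));print((t-o['position']).round(1),o['q'].round(2))
a=capture('top');b=capture('side')
o=np.zeros((600,800,3),np.uint8);o[:600,:400]=cv2.resize(a[130:280,70:170],None,fx=4,fy=4);o[:600,400:]=cv2.resize(b[80:230,200:300],None,fx=4,fy=4);cv2.imwrite('pics/c2.png',o)"
```

```text
time_s: 4.37
position: [422.0, -225.4, 203.1]
tcp_rot: [[0.198, 0.98, 0.003], [0.98, -0.198, -0.003], [-0.002, 0.004, -1.0]]
ft_force: [0.6, 0.4, -1.4]
finger_gap: 0.361
grip_force: 40.4
time_s: 4.95
position: [444.9, -34.4, 198.9]
tcp_rot: [[0.217, 0.971, -0.1], [0.9, -0.239, -0.364], [-0.377, -0.011, -0.926]]
ft_force: [1.0, 0.0, -0.5]
finger_gap: 0.36
grip_force: 40.4
time_s: 5.7
position: [468.3, 142.6, 199.6]
tcp_rot: [[0.224, 0.969, -0.101], [0.899, -0.246, -0.362], [-0.376, -0.01, -0.927]]
ft_force: [0.4, -0.3, -0.2]
finger_gap: 0.362
grip_force: 40.4
[[ 0.927 -0.002 -0.376]
 [ 0.002 -1.     0.01 ]
 [-0.376 -0.01  -0.927]]
[  1.    0.2 -73.5] [ 0.34  0.15  1.55 -0.31  1.67  0.59]
```

View pics/c2.png

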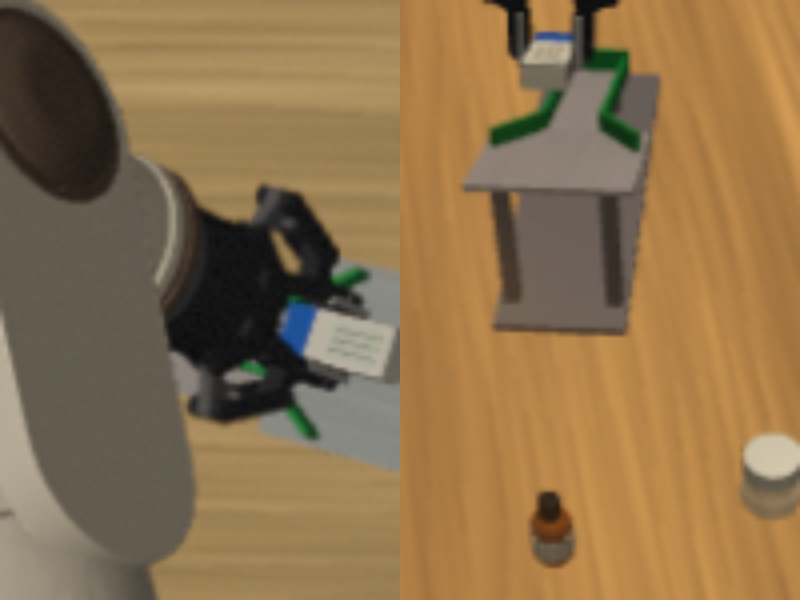

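The mailer is held level across, tilted to the slope, cap downhill and centred on the chute. Now lower and check before release.

```bash
python3 -m jog '{"xyz":[[0,0,-0.12],[0,0,-0.24],[0,0,-0.32],[0.005,0,-0.367],[0.005,0,-0.367],[0.005,0,-0.367]],"delta_rot":[[0,0,0],[0,0,0],[0,0,0],[0,0,0],[0,0,0],[0,0,0]],"hand":[255,255,255,255,255,255]}'
python3 -c "
from h import *
a=capture('top');b=capture('side')
o=np.zeros((600,800,3),np.uint8);o[:600,:400]=cv2.resize(a[150:270,90:170],None,fx=5,fy=5);o[:600,400:]=cv2.resize(b[80:200,200:280],None,fx=5,fy=5);cv2.imwrite('pics/c3.png',o)"
```

```text
time_s: 6.3
position: [469.8, 142.5, 127.4]
tcp_rot: [[0.226, 0.969, -0.1], [0.899, -0.247, -0.361], [-0.375, -0.009, -0.927]]
ft_force: [0.1, -0.0, 0.1]
finger_gap: 0.367
grip_force: 40.4
```

View pics/c3.png

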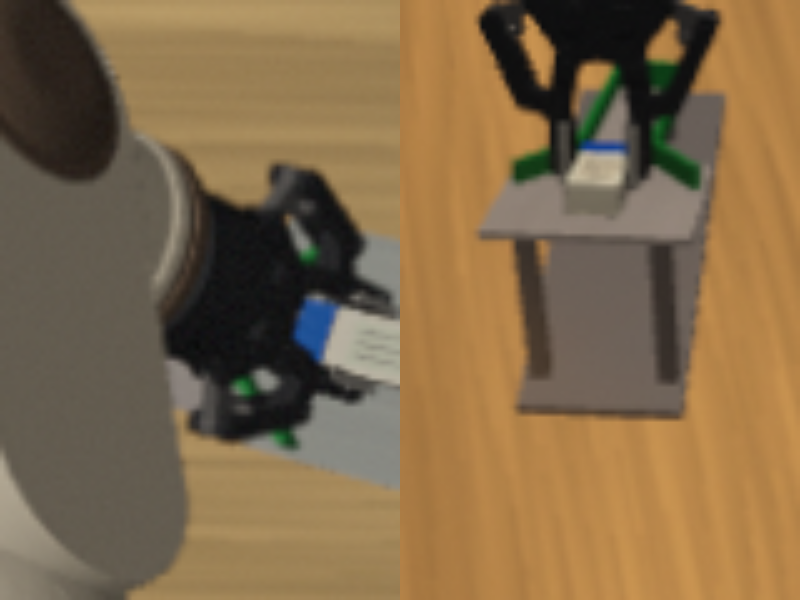

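Centred and just above the loading floor, so I'll release it and back off.

```bash
python3 -m jog '{"xyz":[[0,0,0],[0,0,0],[0,0,0],[0,0,0],[0,0,0],[0,0,0],[0,0,0],[0,0,0],[0,0,0],[0,0,0],[0.015,0.06,0.16],[0.03,0.126,0.325],[0.035,0.12,0.5],[0.035,0.12,0.5]],"delta_rot":[[0,0,0],[0,0,0],[0,0,0],[0,0,0],[0,0,0],[0,0,0],[0,0,0],[0,0,0],[0,0,0],[0,0,0],[0,0,0],[0,0,0],[0,0,0],[0,0,0]],"hand":[0,0,0,0,0,0,0,0,0,0,0,0,0,0]}'
python3 -m jog '{"xyz":[[0,-0.18,0],[0.04,-0.36,0],[0.08,-0.54,0],[0.12,-0.72,0],[0.12,-0.9,0],[0.12,-0.9,0]],"delta_rot":[[0.03,-0.008,-0.02],[0.06,-0.015,-0.05],[0.09,-0.023,-0.08],[0.1186,-0.0298,-0.1],[0.1186,-0.0298,-0.1],[0.1186,-0.0298,-0.1]],"hand":[0,0,0,0,0,0]}'
python3 -c "
from h import *
a=capture('top');b=capture('side')
o=np.zeros((600,800,3),np.uint8);o[:300,:520]=cv2.resize(a[180:255,80:210],None,fx=4,fy=4);o[:340,530:790]=cv2.resize(b[85:170,210:275],None,fx=4,fy=4);cv2.imwrite('pics/c4.png',o[:345])
for m in mailers('top',a):print(*m)
o=get_obs();print(o['position'],o['tcp_rot'].round(3),o['q'].round(2))"
```

```text
time_s: 7.57
position: [478.3, 167.9, 233.1]
tcp_rot: [[0.227, 0.969, -0.093], [0.9, -0.246, -0.359], [-0.371, -0.002, -0.929]]
ft_force: [0.4, 0.2, 1.1]
finger_gap: 0.999
grip_force: 0.0
time_s: 8.07
position: [500.6, -19.4, 227.0]
tcp_rot: [[0.532, 0.845, -0.059], [0.847, -0.531, 0.033], [-0.004, -0.067, -0.998]]
ft_force: [-0.4, -0.0, 0.0]
finger_gap: 0.996
grip_force: 0.0
top blue [369. 186.] xy [ 561.4 -368.5] yaw deg -21.5 size [80. 32.]
top blue [ 93. 201.] xy [515.6 330.9] yaw deg 75.7 size [ 99. 109.]
top yellow [556. 127.] xy [ 771.6 -925.5] yaw deg -6.0 size [ 26. 159.]
top yellow [365. 256.] xy [ 429.4 -379. ] yaw deg 156.9 size [79. 32.]
[500.50500008 -15.93452862 226.85825661] [[ 0.529  0.847 -0.061]
 [ 0.849 -0.528  0.031]
 [-0.006 -0.068 -0.998]] [-0.2   0.04  1.57  0.02  1.6   0.36]
```

View pics/c4.png

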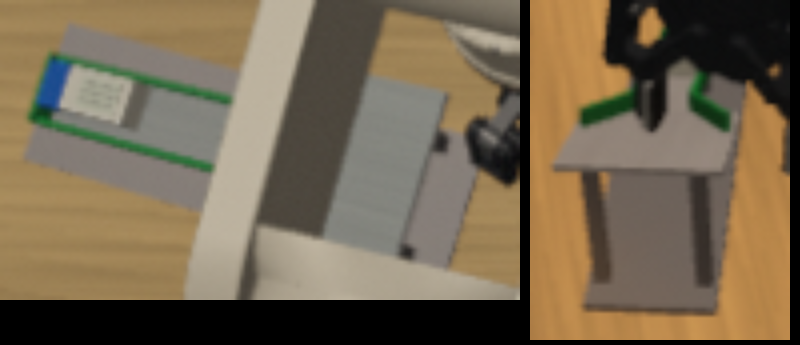

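The first mailer lies at the stop, label up and cap downhill (cap at top view (93,201)). Now for the second.

```bash
cat > d.py <<'E'
from h import *
import sys
from scipy.spatial.transform import Rotation as R
x,y,z,yaw=map(float,sys.argv[1:5]);o=get_obs()
c,s=np.cos(np.radians(yaw)),np.sin(np.radians(yaw))
T=np.array([[c,s,0],[s,-c,0],[0,0,-1.]])
print("shift",((np.array([x,y,z])-o["position"])/200).round(4),"rot",(R.from_matrix(T@o["tcp_rot"].T).as_rotvec()/np.pi).round(4),o["time_s"])
E
python3 -m jog '{"xyz":[[0.03,-0.18,0],[0.06,-0.36,0],[0.09,-0.54,0],[0.12,-0.72,0],[0.15,-0.88,0],[0.15,-0.88,0]],"delta_rot":[[0,0,-0.035],[0,0,-0.07],[0,0,-0.105],[0,0,-0.14],[0,0,-0.175],[0,0,-0.21]],"hand":[0,0,0,0,0,0]}'
python3 -m jog '{"xyz":[[0.03,-0.18,-0.1],[0.06,-0.36,-0.2],[0.09,-0.54,-0.3],[0.12,-0.72,-0.4],[0.15,-0.87,-0.5],[0.15,-0.87,-0.5],[0.15,-0.87,-0.5],[0.15,-0.87,-0.5]],"delta_rot":[[0,0,-0.035],[0,0,-0.07],[0,0,-0.105],[0,0,-0.14],[0,0,-0.175],[0,0,-0.21],[0,0,-0.22],[0,0,-0.22]],"hand":[0,0,0,0,0,0,0,0]}'
python3 d.py 561.6 -368.5 6 -21.5
```

```text
time_s: 8.67
position: [531.3, -192.5, 226.0]
tcp_rot: [[0.938, 0.344, -0.03], [0.345, -0.937, 0.061], [-0.007, -0.068, -0.998]]
ft_force: [1.4, 0.2, -0.0]
finger_gap: 0.99
grip_force: 0.0
time_s: 9.33
position: [561.2, -362.0, 126.0]
tcp_rot: [[0.945, -0.326, 0.016], [-0.326, -0.943, 0.067], [-0.007, -0.069, -0.998]]
ft_force: [0.8, 0.7, -0.0]
finger_gap: 0.999
grip_force: 0.0
shift [ 0.0019 -0.0326 -0.5998] rot [-0.0213  0.0054 -0.0136] 9.3333
```

```bash
python3 -m jog '{"xyz":[[0.002,-0.0326,-0.1],[0.002,-0.0326,-0.25],[0.002,-0.0326,-0.4],[0.002,-0.0326,-0.52],[0.002,-0.0326,-0.6],[0.002,-0.0326,-0.6],[0.002,-0.0326,-0.6],[0.002,-0.0326,-0.6],[0.002,-0.0326,-0.6],[0.002,-0.0326,-0.6],[0.002,-0.0326,-0.6],[0.002,-0.0326,-0.6],[0.002,-0.0326,-0.6],[0.002,-0.0326,-0.6]],"delta_rot":[[-0.0213,0.0054,-0.0136],[-0.0213,0.0054,-0.0136],[-0.0213,0.0054,-0.0136],[-0.0213,0.0054,-0.0136],[-0.0213,0.0054,-0.0136],[-0.0213,0.0054,-0.0136],[-0.0213,0.0054,-0.0136],[-0.0213,0.0054,-0.0136],[-0.0213,0.0054,-0.0136],[-0.0213,0.0054,-0.0136],[-0.0213,0.0054,-0.0136],[-0.0213,0.0054,-0.0136],[-0.0213,0.0054,-0.0136],[-0.0213,0.0054,-0.0136]],"hand":[0,0,0,0,0,0,255,255,255,255,255,255,255,255]}' 40
python3 -m jog '{"xyz":[[0,0,0.05],[0,0,0.2],[0,0,0.4],[0,0,0.6],[0,0,0.8],[0,0,0.97],[0,0,0.97],[0,0,0.97],[0,0,0.97]],"delta_rot":[[0,0,0],[0,0,0],[0,0,0],[0,0,0],[0,0,0],[0,0,0],[0,0,0],[0,0,0],[0,0,0]],"hand":[255,255,255,255,255,255,255,255,255]}'
python3 d.py 469.3 142.8 200 75.9
```

```text
time_s: 10.5
position: [561.6, -369.8, 8.3]
tcp_rot: [[0.931, -0.366, 0.003], [-0.366, -0.931, -0.002], [0.003, 0.001, -1.0]]
ft_force: [0.2, 2.6, 7.8]
finger_gap: 0.363
grip_force: 39.7
time_s: 11.25
position: [560.8, -369.4, 200.8]
tcp_rot: [[0.931, -0.366, 0.001], [-0.366, -0.931, -0.001], [0.001, 0.0, -1.0]]
ft_force: [-0.3, -0.9, -1.8]
finger_gap: 0.362
grip_force: 40.2
shift [-0.4574  2.561  -0.0042] rot [-1.000e-04  5.000e-04  5.409e-01] 11.25
```

```bash
for i in 1 2 3; do python3 -m jog '{"xyz":[[-0.03,0.16,0],[-0.06,0.32,0],[-0.09,0.48,0],[-0.12,0.64,0],[-0.14,0.8,0],[-0.152,0.854,0]],"delta_rot":[[0,0,0.035],[0,0,0.07],[0,0,0.105],[0,0,0.14],[0,0,0.16],[0,0,0.18]],"hand":[255,255,255,255,255,255]}' >/dev/null; done
python3 -m jog '{"xyz":[[0,0,0],[0,0,0],[0,0,0],[0,0,0],[0,0,0],[0,0,0],[0,0,0]],"delta_rot":[[-0.03,0.008,0],[-0.06,0.015,0],[-0.09,0.023,0],[-0.1186,0.0298,0],[-0.1186,0.0298,0],[-0.1186,0.0298,0],[-0.1186,0.0298,0]],"hand":[255,255,255,255,255,255,255]}'
python3 -c "
from h import *
from scipy.spatial.transform import Rotation as R
o=get_obs();p=[468.2,138.4,1.3243];G=R.from_euler('z',p[2]).as_matrix()@R.from_euler('y',S).as_matrix()@np.diag([1,-1,-1.])
t=np.array(chute_pt(p,0,0,14));print(((t-o['position'])/200).round(4),(R.from_matrix(G@o['tcp_rot'].T).as_rotvec()/np.pi).round(4))"
```

```text
time_s: 13.33
position: [469.6, 142.8, 200.2]
tcp_rot: [[0.228, 0.969, -0.091], [0.9, -0.246, -0.36], [-0.372, 0.0, -0.928]]
ft_force: [-0.1, 0.1, -1.1]
finger_gap: 0.358
grip_force: 40.2
[-0.0004  0.0035 -0.3612] [-0.0009  0.0003  0.0006]
```

```bash
python3 -m jog '{"xyz":[[0,0.003,-0.12],[0,0.003,-0.24],[0,0.003,-0.32],[0,0.003,-0.361],[0,0.003,-0.361],[0,0.003,-0.361],[0,0.003,-0.361]],"delta_rot":[[0,0,0],[0,0,0],[0,0,0],[0,0,0],[0,0,0],[0,0,0],[0,0,0]],"hand":[255,255,255,255,255,255,255]}'
python3 -c "
from h import *
a=capture('top');b=capture('side')
o=np.zeros((600,800,3),np.uint8);o[:600,:400]=cv2.resize(a[150:270,90:170],None,fx=5,fy=5);o[:600,400:]=cv2.resize(b[80:200,200:280],None,fx=5,fy=5);cv2.imwrite('pics/c5.png',o)"
```

```text
time_s: 13.92
position: [470.4, 143.3, 130.0]
tcp_rot: [[0.23, 0.969, -0.089], [0.899, -0.247, -0.361], [-0.372, 0.003, -0.928]]
ft_force: [-0.4, -0.4, -0.2]
finger_gap: 0.354
grip_force: 40.2
```

View pics/c5.png

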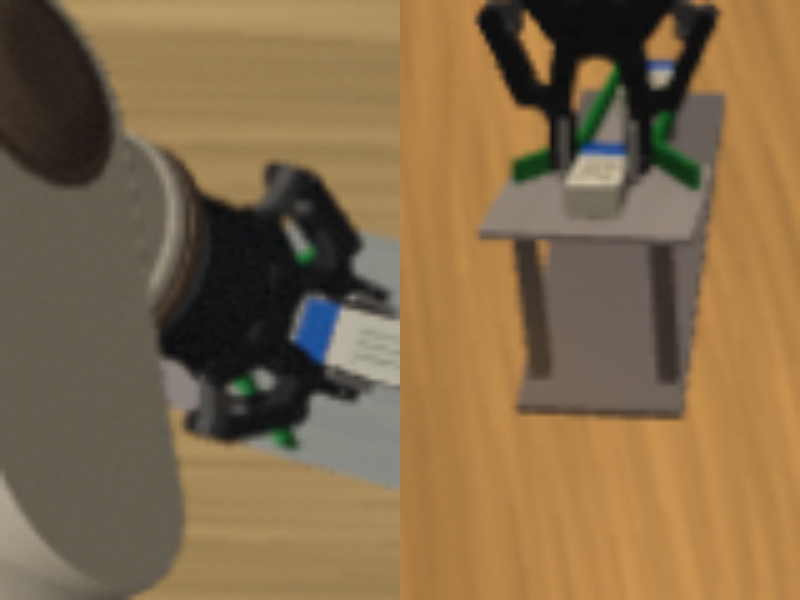

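It sits the same as the first one did (side-view crop around (600,180)). Release and back off toward −y.

```bash
python3 -m jog '{"xyz":[[0,0,0],[0,0,0],[0,0,0],[0,0,0],[0,0,0],[0,0,0],[0,0,0],[0,0,0],[0,0,0],[0,0,0],[0.015,0.06,0.16],[0.03,0.126,0.325],[0.035,0.12,0.5],[0.035,0.12,0.5]],"delta_rot":[[0,0,0],[0,0,0],[0,0,0],[0,0,0],[0,0,0],[0,0,0],[0,0,0],[0,0,0],[0,0,0],[0,0,0],[0,0,0],[0,0,0],[0,0,0],[0,0,0]],"hand":[0,0,0,0,0,0,0,0,0,0,0,0,0,0]}'
for i in 1 2; do python3 -m jog '{"xyz":[[0,-0.18,0],[0,-0.36,0],[0,-0.54,0],[0,-0.72,0],[0,-0.9,0],[0,-0.9,0]],"delta_rot":[[0,0,0],[0,0,0],[0,0,0],[0,0,0],[0,0,0],[0,0,0]],"hand":[0,0,0,0,0,0]}' >/dev/null; done
python3 -c "
from h import *
a=capture('top');b=capture('side')
o=np.zeros((600,800,3),np.uint8);o[:300,:520]=cv2.resize(a[180:255,80:210],None,fx=4,fy=4);o[:340,530:790]=cv2.resize(b[85:170,210:275],None,fx=4,fy=4);cv2.imwrite('pics/c6.png',o[:345])
p=[468.2,138.4,1.3243]
for s in (230,190,150,110):print(s,((proj('top',[chute_pt(p,s,0,20)])-[80,180])*4).round())
for m in mailers('top',a):print(*m)
o=get_obs();print(o['position'],o['time_s'])"
```

```text
time_s: 15.18
position: [478.5, 168.3, 234.9]
tcp_rot: [[0.231, 0.969, -0.083], [0.9, -0.246, -0.36], [-0.369, 0.008, -0.929]]
ft_force: [1.2, 0.0, -0.4]
finger_gap: 1.001
grip_force: 0.0
230 [[66. 91.]]
190 [[108. 102.]]
150 [[152. 113.]]
110 [[197. 125.]]
top blue [ 93. 201.] xy [515.6 330.9] yaw deg 75.7 size [ 99. 109.]
top blue [114. 207.] xy [512.4 297.7] yaw deg 73.9 size [112. 168.]
top yellow [556. 128.] xy [ 770.1 -925.4] yaw deg -6.0 size [ 26. 162.]
top yellow [365. 256.] xy [ 429.4 -379. ] yaw deg 156.9 size [79. 32.]
[ 476.39485675 -193.62330699  228.51994443] 16.2833
```

View pics/c6.png

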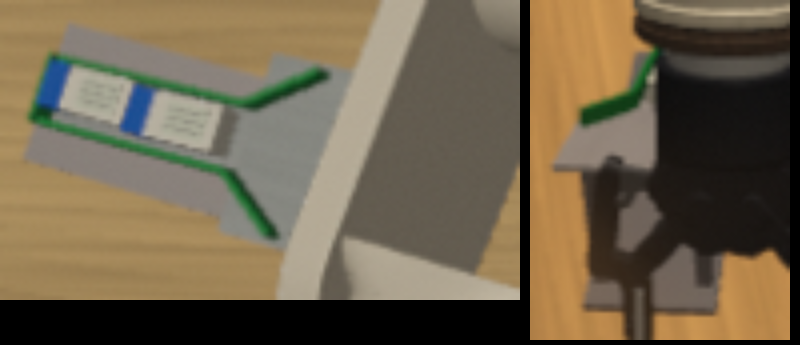

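Both mailers are queued: the first against the stop with its cap at crop (55,88), the second right behind it with its cap at (138,110). Both are label up with the cap downhill, the yellow one hasn't moved, and the gripper is clear.

```bash
python3 -c "
from plant import *
print(hand_in())"
```

```text
the job is handed in; nothing more can be done
None
```

I loaded both blue-capped mailers into the chute and handed the job in at about 16 s. The last picture shows them queued from the end stop, label up and caps downhill, with the yellow one unmoved; `hand_in()` gave no verdict.

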